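# Weigh in a batch of painted jars and put it to dry

### The job

Weigh this batch of painted jars and put it to dry: with the empty tote standing on the scale, turn the tare knob until the pointer reads zero, then stand all the jars upright in the tote, on the scale, and let go so that their weight can be read. Then lift the loaded tote by its bar, keeping it level, set it down without dropping it, square in the middle of its place on the pulled-out board of the drying rack, and push the board fully home so that the tote stands under the shelf. Finally turn the tare knob back until the empty scale reads zero again, ready for the next batch; leave the paint pot, the brush and the slip bowl where they are.

Things in the scene. Friction and masses are not known exactly. Their poses are not given: they have to be found in the camera images.
- scale: Fixed cream dial scale, 295 mm deep (x), 236 mm wide (y), case top 50 mm above the table. Origin on the table under the pan's centre; x points away from its front. The front strip (x -200 to -85 mm) carries the dial (100 mm across, at x -147, y +50) and the tare knob (x -145, y -65), both facing up. One turn of the dial is 1.6 kg (32 marks of 50 g).
- pan: Weighing pan of the scale, a flat steel plate 170 (x) by 216 (y) by 6 mm; origin at the centre of its underside, 62 mm above the table when unloaded, same axes as the scale. It sinks 5 mm per kg (10 mm past the unloaded height at most).
- dial_center (a point): Centre of the dial, at the pointer's height (56 mm above the table).
- zero_mark (a point): The dial card's zero, a red bar on the white card; this point on it lies 40 mm from the dial centre. The card turns with the tare knob, one to one and in the same sense; with the knob at 0 it lies on the pan's side of the centre (scale's +x). The pointer reads zero when its tip is over this point.
- pointer_tip (a point): A point on the black pointer near its long end, 40 mm from the dial centre. The pointer lies along the scale's +x when the pan is empty and turns clockwise (seen from above) by 3.93 rad per kg on the pan; the knob does not move it. At the start, with the empty tote on the pan, it stands 1 to 2.7 rad clockwise of the zero mark.
- tare (a joint): Angle of the tare knob in rad, counter-clockwise positive seen from above; stops at -3.1 and 3.1, start between 0 and 0.9; turning it turns the dial card. Black knurled round knob 42 mm across and 34 mm high, standing on the scale's front strip, top 86 mm above the table; turning takes about 0.05 N m and it stays where it is left.
- tare_grip (a point): On the axis of the tare knob, 77 mm above the table: the height to grip it.
- tote: Loose plywood tote, 170 (x) by 226 mm (y) outside, walls and floor 5 mm, sides 45 mm high, 0.28 to 0.44 kg. Origin: centre of its underside. Its handle is a fixed bar, 14 by 14 mm, along y over the middle (86 to 100 mm above the underside), between end posts 30 mm wide. Starts empty on the pan, axes within 0.1 rad of the scale's. Four jars fit, at x +-46, y +-52 mm.
- tote_bar (a point): Centre of the tote's bar, 93 mm above the tote's underside.
- jar0: Small round clay jar (dark grey-brown with red bands), 60 mm across at the belly (straight-sided from 12 to 45 mm up), 58 mm high, foot 54 mm across, 0.11 kg, solid, standing on the table at the start; origin at the centre of its foot. Two to four of the four jars are present.
- jar1: Small round clay jar (red-brown with cream bands), 60 mm across at the belly (straight-sided from 12 to 45 mm up), 58 mm high, foot 54 mm across, 0.11 kg, solid, standing on the table at the start; origin at the centre of its foot. Two to four of the four jars are present.
- jar2: Small round clay jar (brown with red bands), 60 mm across at the belly (straight-sided from 12 to 45 mm up), 58 mm high, foot 54 mm across, 0.11 kg, solid, standing on the table at the start; origin at the centre of its foot. Two to four of the four jars are present.
- jar3: Small round clay jar (tan with cream bands), 60 mm across at the belly (straight-sided from 12 to 45 mm up), 58 mm high, foot 54 mm across, 0.11 kg, solid, standing on the table at the start; origin at the centre of its foot. Two to four of the four jars are present.
- rack: Fixed low drying rack: slatted shelf 320 mm wide (y), 190 mm deep (x -5 to 185 mm), on four 22 mm corner posts 274 mm apart clear; shelf underside 150 mm, top 166 mm above the table; dishes on it, 90 mm back from its front edge, reach 192 mm. Origin on the table below the shelf's front edge; x points inward, away from the front. Open all round.
- shelf_edge (a point): Middle of the lower front edge of the rack's shelf.
- board (a joint): Travel of the rack's pull-out board in m: 0 fully home against its stop, 0.195 fully pulled out towards the rack's -x; starts at 0.02 to 0.09. Sliding takes about 2 N. The board is 257 mm long (x), 240 mm wide, its top 18 mm above the table. The tote only fits on from above when it is pulled out by 0.185 or more, or it would meet the shelf.
- board_post (a point): Grip point of the board's upright round wooden post, 22 mm across, at the board's front end; 118 mm above the table, 14 mm below the post's top; 52 mm in front of the rack's origin when home.
- board_mid (a point): Centre of the tote's place, on the board's top, 147 mm behind the post; axes as the rack's. The tote stands here with its bar parallel to the shelf's front edge (along y).
- paint_pot: White open plastic pot, 84 mm across, 85 mm high; origin under its centre. Leave alone.
- brush: Paint brush 160 mm long, lying flat. Leave alone.
- slip_bowl: Terracotta bowl 120 mm across, 45 mm high; origin under its centre. Leave alone.
There are look-alikes about, which are no part of the job. Leave any green or yellow look-alike of the jar1 alone.

How it is judged:
On the way, in this order (a step that is already met when the one before it is completed fails the run):
1. the empty tote stands on the pan, untouched, and the pointer has been brought to rest at zero (within 4 mm at its tip, about 25 g) (x of tote in the frame of pan between -0.04 and 0.04 m and y of tote in the frame of pan between -0.04 and 0.04 m and z of tote in the frame of pan between 0 and 0.012 m and angle between tote's own z axis and vertical below 0.1 rad and contact force between the fingers and tote below 0.3 N and distance between pointer_tip and zero_mark below 0.004 m and velocity of joint tare between -0.1 and 0.1 rad/s and distance between each of jar0, jar1, jar2, jar3 and tote above 0.11 m), for 0.3 s.
2. all the jars stand upright in the tote on the pan, everything at rest and the tote let go (x of tote in the frame of pan between -0.04 and 0.04 m and y of tote in the frame of pan between -0.04 and 0.04 m and z of tote in the frame of pan between 0 and 0.012 m and angle between tote's own z axis and vertical below 0.1 rad and contact force between the fingers and tote below 0.3 N and x of jar0 in the frame of tote between -0.082 and 0.082 m and y of jar0 in the frame of tote between -0.108 and 0.108 m and z of jar0 in the frame of tote between 0 and 0.02 m and angle between each of jar0, jar1, jar2, jar3's own z axis and vertical below 0.3 rad and x of jar1 in the frame of tote between -0.082 and 0.082 m and y of jar1 in the frame of tote between -0.108 and 0.108 m and z of jar1 in the frame of tote between 0 and 0.02 m and x of jar2 in the frame of tote between -0.082 and 0.082 m and y of jar2 in the frame of tote between -0.108 and 0.108 m and z of jar2 in the frame of tote between 0 and 0.02 m and x of jar3 in the frame of tote between -0.082 and 0.082 m and y of jar3 in the frame of tote between -0.108 and 0.108 m and z of jar3 in the frame of tote between 0 and 0.02 m and linear speed of each of jar0, jar1, jar2, jar3, tote below 0.03 m/s), for 0.3 s.
3. the loaded tote stands in its place on the pulled-out board (x of tote in the frame of board_mid between -0.03 and 0.03 m and y of tote in the frame of board_mid between -0.025 and 0.025 m and z of tote in the frame of board_mid between -0.004 and 0.006 m and angle between the x axis of tote and the x axis of board_mid, either way round below 0.2 rad and angle between tote's own z axis and vertical below 0.1 rad and x of jar0 in the frame of tote between -0.082 and 0.082 m and y of jar0 in the frame of tote between -0.108 and 0.108 m and z of jar0 in the frame of tote between 0 and 0.02 m and angle between each of jar0, jar1, jar2, jar3's own z axis and vertical below 0.3 rad and x of jar1 in the frame of tote between -0.082 and 0.082 m and y of jar1 in the frame of tote between -0.108 and 0.108 m and z of jar1 in the frame of tote between 0 and 0.02 m and x of jar2 in the frame of tote between -0.082 and 0.082 m and y of jar2 in the frame of tote between -0.108 and 0.108 m and z of jar2 in the frame of tote between 0 and 0.02 m and x of jar3 in the frame of tote between -0.082 and 0.082 m and y of jar3 in the frame of tote between -0.108 and 0.108 m and z of jar3 in the frame of tote between 0 and 0.02 m and value of joint board above 0.16 m), for 0.2 s.
At the end, for the whole second after the job is handed in: Board home (within 10 mm); tote level on it under the shelf, within 30 mm in depth and 25 mm sideways of the middle of its place, square within 0.2 rad; all jars upright in it; the empty scale reads zero (within 4 mm at the pointer's tip); all at rest (x of tote in the frame of board_mid between -0.03 and 0.03 m and y of tote in the frame of board_mid between -0.025 and 0.025 m and z of tote in the frame of board_mid between -0.004 and 0.006 m and angle between the x axis of tote and the x axis of board_mid, either way round below 0.2 rad and angle between tote's own z axis and vertical below 0.1 rad and x of jar0 in the frame of tote between -0.082 and 0.082 m and y of jar0 in the frame of tote between -0.108 and 0.108 m and z of jar0 in the frame of tote between 0 and 0.02 m and angle between each of jar0, jar1, jar2, jar3's own z axis and vertical below 0.3 rad and x of jar1 in the frame of tote between -0.082 and 0.082 m and y of jar1 in the frame of tote between -0.108 and 0.108 m and z of jar1 in the frame of tote between 0 and 0.02 m and x of jar2 in the frame of tote between -0.082 and 0.082 m and y of jar2 in the frame of tote between -0.108 and 0.108 m and z of jar2 in the frame of tote between 0 and 0.02 m and x of jar3 in the frame of tote between -0.082 and 0.082 m and y of jar3 in the frame of tote between -0.108 and 0.108 m and z of jar3 in the frame of tote between 0 and 0.02 m and linear speed of each of jar0, jar1, jar2, jar3, tote below 0.03 m/s and value of joint board below 0.01 m and distance between pointer_tip and zero_mark below 0.004 m); the robot touches nothing.
It fails at once if the tote is tilted by more than 0.5 rad (angle between tote's own z axis and vertical above 0.5 rad).
It fails at once if the tote is dropped or thrown (faster than 1 m/s) (linear speed of tote above 1 m/s).
It fails at once if the paint pot, the brush or the slip bowl is moved by more than 40 mm (distance of any of paint_pot, brush, slip_bowl from where it was at the start of the episode above 0.04 m).
Of jar0, jar1, jar2, jar3 only 2 to 4 are there at a start; the rules pass over those that are not, and their reading is None.
At some moment in a run one of jar0, jar1, jar2, jar3 may be knocked a few centimetres aside while the robot is not near it.
It also fails if it takes over 210 s, if anything falls off the work surface, if the arm or the gripper's body presses on something with over 40 N, if the wrist force passes 120 N, or if a joint passes its speed limit or range.

### The arm

A 6-joint arm with a two-finger parallel gripper is mounted at the origin on the work surface. World frame = base frame: x ahead of the robot, y to its left, z up, the work surface at z = 0. Lengths are in m, angles in rad, forces in N, time in s.
With the tool pointing down it reaches from about 0.25 to 0.725 m from the base axis. Payload 4 kg.
Tool frame: the origin (TCP) lies midway between the tips of the shut fingers; the grasp point (between the pads) lies 19 mm behind it (bot.grip_depth is the distance from the TCP to the grasp point, in m); z points along the fingers, y is the line along which they close (so a half turn about z gives the same grasp; the last joint's range is limited). The gripper opens to 85 mm and grips with 20 to 120 N. Pads are 22 mm wide; open, the fingers measure 114 mm over their backs; the gripper's body (76 mm by 85 mm) begins 54 mm behind the grasp point. The pads swing forward as they close: fully open they stand 13 mm farther back than shut.
Start: joints at [-1.154, 0.241, 0.005, 1.335, 0, 1.571], TCP at [0.202, -0.457, 0.231] pointing down, gripper open.
Joint ranges: [-2.72, 2.72], [-1.05, 1.87], [-1.09, 1.28], [-1.99, 2.15], [-1.42, 1.44], [-3.14, 3.14]. Speed limits (rad/s): [2.79, 2.79, 3.14, 3.14, 3.14, 3.14].

### API

Orientations are given as a unit quaternion [x, y, z, w].
In Python, from workcell import bot gives the robot as it stands.
- The arm moves only by the shell command python3 -m creep 'ROWS'. ROWS is JSON, one flat list of numbers, 5 for each row, row after row: the shift along the world's x, y, z in m, then the turn about the world's z in rad, then the finger opening in m, from 0 to 0.0854. In form: [x, y, z, twist, claw, x, y, z, twist, claw, ...]. A call has 1 to 10 rows; each row is the pose to reach, as a shift and turn from the pose commanded when the call began; what a row does not reach only later rows make up. A row lasts 1/12 s, in which the tool goes at most 41.7 mm and 7.16 degrees, less where a joint would pass 70% of its speed; a pose out of reach is approached as far as the arm can. A call with a gripper value outside its range is refused whole. The fingers move at their own pace and stop on an object; the grip force is fixed at half the most. Time passes only in rows, so rows that repeat a pose let the fingers close. It gives the time, the measured TCP pose, the force, the opening and the grip force at its end, in the units of the state.
- bot.get_obs(): the state, without advancing time (a new reading comes with each control period).
- bot.camera(name): name is "side" or "top"; returns a dict with "pixels" (400x640x3 uint8, red, green, blue), "camera_matrix" (3x3 intrinsics, pixels), "extrinsics" (4x4, takes a point from world to camera coordinates). Camera axes: x right, y down, z forward; pixel columns grow to the right and rows downward; lengths in m; the calibration is good to about 2 mm. A picture is of the moment at which its call begins. There is no depth.
- bot.job_done(): hands the job in; it is judged then, once.
Trained networks look in the newest picture that a camera, given by its name, has taken for a name from the list of things; names that differ only in an ending like _2 or _b are one class to them, and where a whole thing is asked for, a point or a joint stands for the part that bears it (a point fixed in the world has none). Each returns a list of dicts, best first, with "score" (0 to 1); they miss things now and then, are a little off and sometimes report something else, mostly with a low value. They report only what shows in the picture. A call takes as long as a camera call. They do not tell look-alikes from the thing itself.
- bot.look_for(camera, thing): "centre" ([column, row] as shares, 0 to 1, of the picture: columns of its width, rows of its height, amid what is visible of it).
- bot.place_of(camera, thing): "centre" ([column, row] as shares, 0 to 1, of the picture: columns of its width, rows of its height: a listed point, or the origin of a listed thing).
The state is a dict: "clock": time; "joint_pos": joint angles; "joint_vel": joint speeds; "tau": joint torques, N m; "eef_pos": TCP position; "tool_rot": TCP orientation; "ft_force": force on the tool from outside, world axes, zero at the start; "ft_torque": the same for the moment, N m; "grip_width": finger opening in m; "grasp_force": force on a finger pad.
Only numpy, scipy, OpenCV 4.12 (cv2) and the standard library are available. Lean on these libraries where they do the work, as an engineer would, in place of code of your own. Each camera call takes 0.05 s, during which the arm holds its last target. There are 200 camera calls.

## Working session

There is one attempt and no reset: what is moved stays moved. The work goes in short steps, Python scripts to look and compute and a shell command to move; the robot and the scene stay as the last step left them, time stands still between calls to the robot, and variables do not carry over. Pictures are saved under pics/ and viewed, at most 14 in all, crops included, and the job is handed in when it is done.

```bash
ls; mkdir -p pics
cat > h.py <<'E'
import numpy as np, cv2
from workcell import bot
def snap(n,f=None):
    c=bot.camera(n)
    if f: cv2.imwrite('pics/'+f,c['pixels'][:,:,::-1])
    return c
def ray(c,uv):
    K=np.array(c['camera_matrix']);E=np.array(c['extrinsics']);R,t=E[:3,:3],E[:3,3]
    return -R.T@t, R.T@np.linalg.inv(K)@np.array([uv[0],uv[1],1.])
def at(c,uv,z):
    o,d=ray(c,uv); return o+d*(z-o[2])/d[2]
def proj(c,p):
    K=np.array(c['camera_matrix']);E=np.array(c['extrinsics'])
    q=K@(E[:3,:3]@np.array(p,float)+E[:3,3]); return q[:2]/q[2]
def find(n,c,thing,z,k=3,f=bot.place_of,ms=.3):
    for r in f(n,thing)[:k]:
        if r['score']<ms: continue
        uv=np.array(r['centre'])*[640,400]
        print(n,thing,round(r['score'],2),uv.round(1),at(c,uv,z).round(4))
E
python3 - <<'E'
from h import *
for n in('top','side'):
    c=snap(n,n+'0.png')
    print(n,ray(c,(320,200))[0].round(3))
    for t,z in [('scale',0),('dial_center',.056),('zero_mark',.056),('pointer_tip',.056),('tare_grip',.077),('tote',.066),('tote_bar',.158),('rack',0),('shelf_edge',.15),('board_post',.118),('board_mid',.018),('jar0',0),('jar1',0),('jar2',0),('jar3',0),('paint_pot',0),('brush',0),('slip_bowl',0)]:
        find(n,c,t,z)
E
```

```text
pics
top [0.434 0.031 1.396]
top scale 0.39 [267.4 238.1] [0.4582 0.2025 0.    ]
top dial_center 0.74 [232.6 257.5] [0.4004 0.2947 0.056 ]
top zero_mark 0.86 [219.7 248.4] [0.4261 0.3327 0.056 ]
top pointer_tip 0.58 [244.2 249.4] [0.424  0.2618 0.056 ]
top pointer_tip 0.56 [447.1 186.6] [ 0.6125 -0.3257  0.056 ]
top tare_grip 0.74 [268.  236.1] [0.4626 0.1914 0.077 ]
top tote 0.57 [222.4 211. ] [0.5336 0.3262 0.066 ]
top tote_bar 0.59 [214.4 206.8] [0.5379 0.3277 0.158 ]
top tote_bar 0.45 [220.8 209.3] [0.5313 0.3103 0.158 ]
top rack 0.91 [449.8 186.7] [ 0.6198 -0.3487  0.    ]
top shelf_edge 0.91 [463.5 178.5] [ 0.6227 -0.3455  0.15  ]
top board_post 0.64 [432.7 219.7] [ 0.5116 -0.2679  0.118 ]
top board_mid 0.85 [450.  182.1] [ 0.6314 -0.3446  0.018 ]
top board_mid 0.68 [220.4 248.5] [0.4256 0.3391 0.018 ]
top board_mid 0.68 [269.2 240.5] [0.4508 0.1948 0.018 ]
top jar0 0.92 [353.6 234. ] [ 0.4732 -0.057   0.    ]
top jar0 0.74 [341.4 267.5] [ 0.373  -0.0208  0.    ]
top jar0 0.59 [339.2 181.4] [ 0.6327 -0.0125  0.    ]
top jar1 0.92 [353.6 234. ] [ 0.4732 -0.057   0.    ]
top jar1
[... 1526 characters left out ...]
 0.76 [359.1 229.5] [ 0.4711 -0.0481  0.    ]
side jar1 0.87 [347.1 247. ] [0.4817 0.0411 0.    ]
side jar1 0.78 [298.6 226.6] [ 0.6417 -0.0087  0.    ]
side jar1 0.76 [359.1 229.5] [ 0.4711 -0.0481  0.    ]
side jar2 0.87 [347.1 247. ] [0.4817 0.0411 0.    ]
side jar2 0.78 [298.6 226.6] [ 0.6417 -0.0087  0.    ]
side jar2 0.76 [359.1 229.5] [ 0.4711 -0.0481  0.    ]
side jar3 0.87 [347.1 247. ] [0.4817 0.0411 0.    ]
side jar3 0.78 [298.6 226.6] [ 0.6417 -0.0087  0.    ]
side jar3 0.76 [359.1 229.5] [ 0.4711 -0.0481  0.    ]
side paint_pot 0.71 [242.4 236.3] [0.7757 0.0843 0.    ]
side brush 0.72 [357.5 227.8] [ 0.4776 -0.0549  0.    ]
side brush 0.65 [275.8 206.4] [ 0.7506 -0.0902  0.    ]
```

View pics/top0.png

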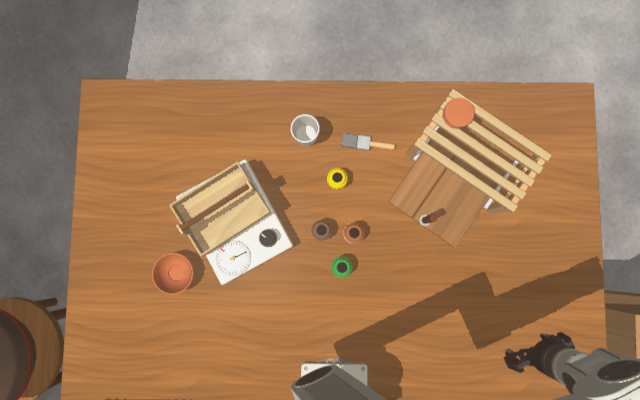

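View pics/side0.png

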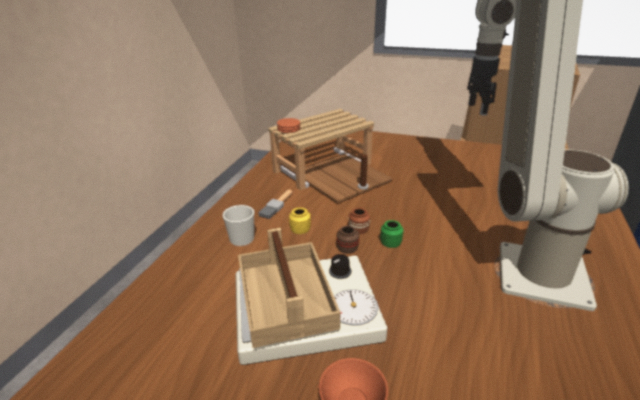

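The top view shows two real jars, dark at (321,229) and red-brown at (354,233), and the look-alikes green (342,267) and yellow (338,178). The dial is at (233,258), the knob at (268,238) and the board post at (425,220). The side view agrees. Next, enlarged crops for exact lines.

Run:
```python
from h import *
i=cv2.imread('pics/top0.png')
a=cv2.resize(i[155:290,165:300],(600,600),interpolation=cv2.INTER_CUBIC)
cv2.imwrite('pics/a.png',a)
b=cv2.resize(i[130:250,385:555],(765,540),interpolation=cv2.INTER_CUBIC)
cv2.imwrite('pics/b.png',b)
o=bot.get_obs();print(o['eef_pos'],o['tool_rot'],o['grip_width'],o['clock'])
from scipy.spatial.transform import Rotation as R
print(R.from_quat(o['tool_rot']).as_matrix().round(3))
```

```text
[ 0.20240993 -0.45719014  0.23130349] [ 9.78361520e-01  2.06902720e-01 -1.89221073e-05 -2.23604535e-06] 0.08542670094462848 1.9
[[ 0.914  0.405 -0.   ]
 [ 0.405 -0.914 -0.   ]
 [-0.    -0.    -1.   ]]
```

View pics/a.png

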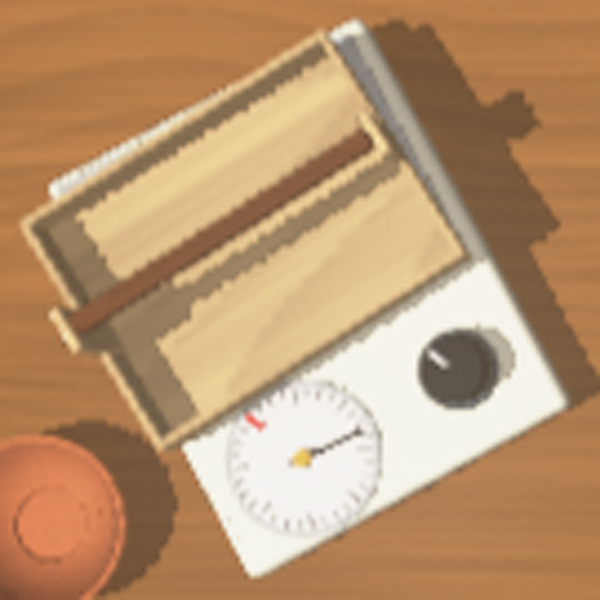

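View pics/b.png

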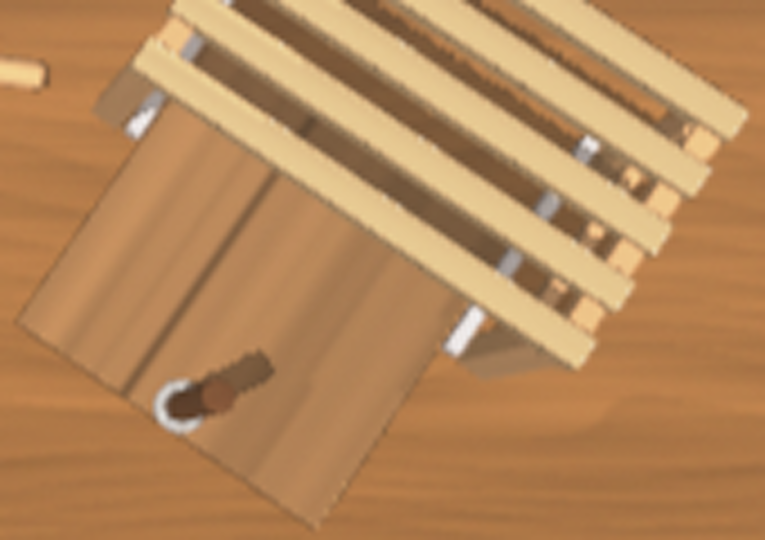

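Crop a: red zero bar at (255,420), dial centre (303,458), pointer tip (362,431), knob top (455,368), bar ends (78,327) and (368,137). Crop b: board front corners (20,320) and (315,525), shelf front edge (135,62)–(578,368), post top (220,395).

Run:
```python
from h import *
c=snap('top')
A=lambda u,v,z:at(c,(165+u/4.4444-.4,155+v/4.4444-.4),z)
B=lambda u,v,z:at(c,(385+u/4.5-.4,130+v/4.5-.4),z)
an=lambda p,q:np.degrees(np.arctan2(*(q-p)[1::-1])).round(1)
d=A(303,458,.056);z=A(255,420,.056);p=A(362,431,.056)
print('dial',d.round(4),'zero',an(d,z),'ptr',an(d,p),np.linalg.norm(z-d),np.linalg.norm(p-d))
print('knob',A(455,368,.086).round(4))
f1,f2=A(254,577,.05),A(568,402,.05);print('front',f1.round(4),f2.round(4),an(f2,f1)-90)
b1,b2=A(78,327,.166),A(368,137,.166);print('bar',((b1+b2)/2).round(4),an(b2,b1)-90,np.linalg.norm(b1-b2))
q=[A(*k,.111) for k in((25,220),(325,32),(470,255),(165,445))];print('tote',np.mean(q,0).round(4),an(q[1],q[0])-90,an(q[2],q[3])-90)
g=[B(20,320,.018),B(315,525,.018)];print('boardfront',g[0].round(4),g[1].round(4),an(g[1],g[0])-90)
s=[B(135,62,.166),B(578,368,.166)];print('shelf',np.mean(s,0).round(4),an(s[1],s[0])-90)
print('post',B(220,395,.132).round(4),B(180,405,.018).round(4))
print('jars',[at(c,k,.058).round(4) for k in((321,229.5),(354,233))],'look',[at(c,k,.058).round(4) for k in((342,267),(338,178.5))])
print('bowl',A(50,523,.0).round(4))
s=snap('side')
for t,z in(('jar0',0),): find('side',s,t,z,6,ms=.1)
```

```text
dial [0.4    0.2941 0.056 ] zero 52.9 ptr -64.8 0.040039342224397256 0.04176628060881121
knob [0.4586 0.1932 0.086 ]
front [0.3231 0.3247 0.05  ] [0.438  0.1234 0.05  ] 29.700000000000003
bar [0.5375 0.3244 0.166 ] 34.3 0.2067017015802326
tote [0.5388 0.3231 0.111 ] 33.3 32.8
boardfront [ 0.5732 -0.1615  0.018 ] [ 0.4397 -0.3549  0.018 ] -34.6
shelf [ 0.6241 -0.3405  0.166 ] -35.0
post [ 0.5172 -0.2668  0.132 ] [ 0.5178 -0.2671  0.018 ]
jars [array([0.4836, 0.0409, 0.058 ]), array([ 0.4745, -0.0545,  0.058 ])] look [array([ 0.3769, -0.0204,  0.058 ]), array([ 0.6329, -0.0071,  0.058 ])]
bowl [0.3533 0.4743 0.    ]
side jar0 0.91 [346.3 246.5] [0.4843 0.0396 0.    ]
side jar0 0.8 [357.8 228.6] [ 0.4757 -0.0513  0.    ]
side jar0 0.62 [391.2 245. ] [ 0.3707 -0.004   0.    ]
side jar0 0.57 [299.6 230.6] [0.6318 0.0091 0.    ]
```

```bash
python3 -m creep '[0.04,0.02,0,0.12,0.06, 0.07,0.04,0,0.24,0.06, 0.10,0.06,0,0.36,0.06, 0.13,0.08,0,0.48,0.06, 0.16,0.10,0,0.6,0.06, 0.19,0.115,0,0.72,0.06, 0.22,0.13,0,0.84,0.06, 0.25,0.15,0,0.96,0.06, 0.28,0.17,0,1.08,0.06, 0.315,0.19,0,1.2,0.06]'
python3 -m creep '[0,0,0,0.12,0.06, 0,0,0,0.24,0.06, 0,0,0,0.36,0.06, 0,0,0,0.48,0.06, 0,0,0,0.6,0.06, 0,0,0,0.72,0.06, 0,0,0,0.84,0.06, 0,0,0,0.917,0.06, 0,0,0,0.917,0.06,0,0,0,0.917,0.06]'
python3 -c "
from h import *
print(bot.get_obs()['joint_pos'])"
```

```text
clock: 2.88
eef_pos: [0.5182, -0.2661, 0.2315]
tool_rot: [0.689, 0.725, -0.0, -0.0]
ft_force: [0.5, 0.4, 1.2]
grip_width: 0.06
grasp_force: 0.0
clock: 3.72
eef_pos: [0.5174, -0.2672, 0.2312]
tool_rot: [0.3, 0.954, 0.0, -0.0]
ft_force: [0.1, 0.1, -0.2]
grip_width: 0.0601
grasp_force: 0.0
[-4.76679378e-01  4.06766135e-01  2.38615741e-01  1.40275750e+00
 -6.91338482e-06  1.33203637e-01]
```

```bash
python3 -m creep '[0,0,-0.04,0,0.06, 0,0,-0.08,0,0.06, 0,0,-0.11,0,0.06, 0,0,-0.132,0,0.06, 0,0,-0.132,0,0, 0,0,-0.132,0,0, 0,0,-0.132,0,0, 0,0,-0.132,0,0, 0,0,-0.132,0,0, 0,0,-0.132,0,0]'
python3 -m creep '[-0.008,0.006,0,0,0, -0.02,0.014,0,0,0, -0.036,0.025,0,0,0, -0.052,0.036,0,0,0, -0.068,0.047,0,0,0, -0.080,0.056,0,0,0, -0.087,0.061,0,0,0, -0.092,0.064,0,0,0, -0.094,0.0655,0,0,0, -0.094,0.0655,0,0,0]'
```

```text
clock: 4.55
eef_pos: [0.5188, -0.268, 0.1014]
tool_rot: [0.299, 0.954, -0.0, 0.002]
ft_force: [1.1, -0.1, 3.7]
grip_width: 0.0205
grasp_force: 59.3
clock: 5.38
eef_pos: [0.4257, -0.2037, 0.1014]
tool_rot: [0.3, 0.954, -0.001, 0.003]
ft_force: [0.7, -4.4, 6.6]
grip_width: 0.0204
grasp_force: 60.8
```

```bash
python3 -m creep '[-0.002,0.0015,0,0,0, -0.004,0.003,0,0,0, -0.004,0.003,0,0,0]'
python3 -m creep '[-0.003,0.002,0,0,0,-0.003,0.002,0,0,0]'
```

```text
clock: 5.63
eef_pos: [0.4257, -0.2037, 0.1015]
tool_rot: [0.3, 0.954, -0.003, 0.007]
ft_force: [11.2, -12.4, -6.0]
grip_width: 0.0208
grasp_force: 59.6
clock: 5.8
eef_pos: [0.4258, -0.2038, 0.1015]
tool_rot: [0.3, 0.954, -0.004, 0.011]
ft_force: [19.3, -19.3, -14.4]
grip_width: 0.0203
grasp_force: 60.0
```

```bash
python3 -m creep '[0.006,-0.004,0,0,0, 0.006,-0.004,0,0,0.05, 0.006,-0.004,0,0,0.05, 0.006,-0.004,0,0,0.05, 0.006,-0.004,0.04,0,0.05, 0.006,-0.004,0.08,0,0.05, 0.006,-0.004,0.12,0,0.055, 0.006,-0.004,0.12,0,0.055]'
python3 -m creep '[0.005,0.04,0,0.12,0.06, 0.01,0.08,0,0.24,0.06, 0.015,0.12,0,0.36,0.06, 0.02,0.16,0,0.48,0.06, 0.023,0.2,0,0.6,0.06, 0.025,0.24,0,0.72,0.06, 0.027,0.28,0,0.785,0.06, 0.028,0.32,0,0.785,0.06, 0.029,0.36,0,0.785,0.06, 0.029,0.395,0,0.785,0.06]'
python3 - <<'E'
from h import *
c=snap('top','t1.png');s=snap('side','s1.png')
for t,z in(('tare_grip',.077),('board_mid',.018),('board_post',.118)):
  find('top',c,t,z);find('side',s,t,z)
o=bot.get_obs();print(o['eef_pos'],o['joint_pos'])
E
```

```text
clock: 6.47
eef_pos: [0.4259, -0.2019, 0.2269]
tool_rot: [0.299, 0.954, -0.001, 0.006]
ft_force: [1.8, -0.6, 1.0]
grip_width: 0.0553
grasp_force: 0.0
clock: 7.3
eef_pos: [0.4502, 0.1969, 0.2189]
tool_rot: [-0.089, 0.996, 0.0, -0.001]
ft_force: [1.0, -0.1, -0.1]
grip_width: 0.0601
grasp_force: 0.0
top tare_grip 0.68 [214.3 205.8] [0.5475 0.3476 0.077 ]
side tare_grip 0.67 [340.9 261.5] [0.4547 0.1944 0.077 ]
top board_mid 0.7 [430.3 207.4] [ 0.5544 -0.2845  0.018 ]
side board_mid 0.91 [357.6 180.2] [ 0.5414 -0.3008  0.018 ]
top board_post 0.61 [407.4 251.8] [ 0.4228 -0.1974  0.118 ]
side board_post 0.84 [387.7 174.1] [ 0.4234 -0.1843  0.118 ]
[0.45123909 0.1930437  0.21924   ] [ 4.04267598e-01  2.28546738e-01 -4.23604506e-02  1.30045995e+00
 -3.38844267e-05  2.28973835e-01]
```

```bash
python3 -m creep '[0.0073,0,-0.04,0,0.06, 0.0073,0,-0.08,0,0.06, 0.0073,0,-0.12,0,0.06, 0.0073,0,-0.15,0,0.06, 0.0073,0,-0.162,0,0.06, 0.0073,0,-0.162,0,0.06, 0.0073,0,-0.162,0,0, 0.0073,0,-0.162,0,0, 0.0073,0,-0.162,0,0, 0.0073,0,-0.162,0,0]'
python3 -m creep '[0,0,0,-0.1,0, 0,0,0,-0.2,0, 0,0,0,-0.3,0, 0,0,0,-0.4,0, 0,0,0,-0.5,0, 0,0,0,-0.6,0, 0,0,0,-0.7,0, 0,0,0,-0.8,0, 0,0,0,-0.9,0, 0,0,0,-1.0,0]'
python3 -m creep '[0,0,0,-0.1,0, 0,0,0,-0.2,0, 0,0,0,-0.3,0, 0,0,0,-0.4,0, 0,0,0,-0.5,0, 0,0,0,-0.6,0, 0,0,0,-0.7,0, 0,0,0,-0.8,0, 0,0,0,-0.9,0, 0,0,0,-0.95,0]'
python3 -m creep '[0,0,0,0,0,0,0,0,0,0]'
python3 - <<'E'
from h import *
c=snap('top','t2.png')
for t in('dial_center','zero_mark','pointer_tip'): find('top',c,t,.056,ms=.1)
i=cv2.imread('pics/t2.png');cv2.imwrite('pics/t2c.png',cv2.resize(i[225:290,200:290],(720,520),interpolation=cv2.INTER_CUBIC))
s=snap('side','s2.png')
for t in('dial_center','zero_mark','pointer_tip'): find('side',s,t,.056,ms=.1)
E
```

```text
clock: 8.53
eef_pos: [0.4588, 0.1962, 0.0587]
tool_rot: [-0.089, 0.996, 0.003, 0.0]
ft_force: [-1.3, 6.5, -5.9]
grip_width: 0.0403
grasp_force: 61.3
clock: 9.37
eef_pos: [0.4583, 0.1949, 0.0586]
tool_rot: [0.402, 0.916, 0.001, -0.001]
ft_force: [-3.0, 3.0, -3.0]
grip_width: 0.0403
grasp_force: 61.6
clock: 10.2
eef_pos: [0.4569, 0.1945, 0.0586]
tool_rot: [0.776, 0.631, -0.001, -0.002]
ft_force: [-6.7, 0.8, 0.3]
grip_width: 0.04
grasp_force: 62.0
clock: 10.37
eef_pos: [0.4569, 0.1945, 0.0586]
tool_rot: [0.775, 0.632, -0.001, -0.002]
ft_force: [-6.7, 1.0, 0.4]
grip_width: 0.0404
grasp_force: 61.9
top dial_center 0.65 [232.1 256.7] [0.4028 0.2961 0.056 ]
top zero_mark 0.47 [429.4 212.3] [ 0.5368 -0.273   0.056 ]
top pointer_tip 0.73 [304.1 137. ] [0.7561 0.0938 0.056 ]
side dial_center 0.74 [353.  304.8] [0.3981 0.2965 0.056 ]
side zero_mark 0.95 [348.  294.5] [0.4162 0.2707 0.056 ]
side zero_mark 0.35 [284.3 298.4] [0.5417 0.3243 0.056 ]
side pointer_tip 0.46 [351.7 289.9] [0.4124 0.2546 0.056 ]
```

View pics/t2c.png

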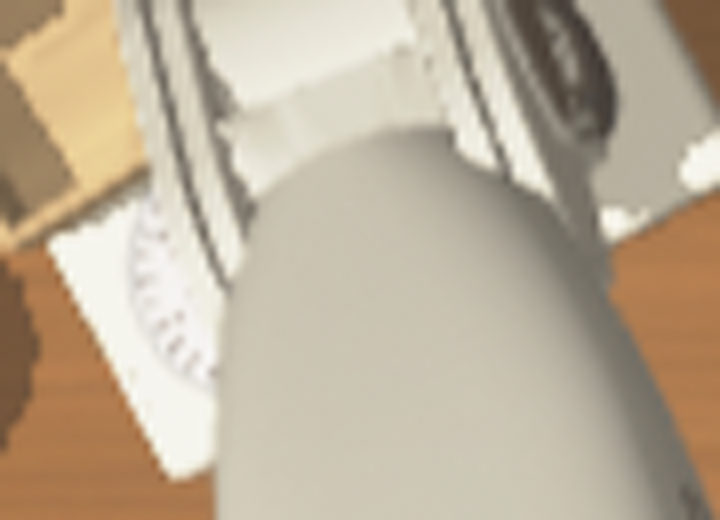

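The arm hides the dial from the top camera, so I'll use the side view.

Run:
```python
import cv2
i=cv2.imread('pics/s2.png');cv2.imwrite('pics/s2c.png',cv2.resize(i[280:330,320:395],(750,500),interpolation=cv2.INTER_CUBIC))
```

```text
(no output)
```

View pics/s2c.png

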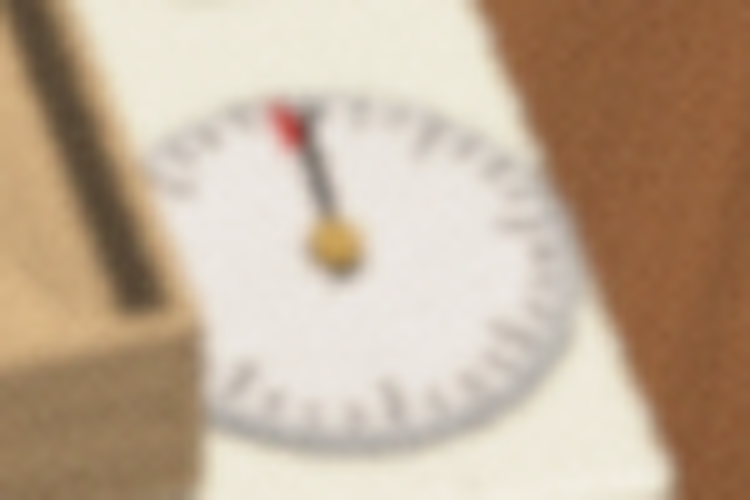

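Red bar runs from (275,105) to (295,148) and the pointer line passes (303,118), (320,175) from the hub at (335,242): the mark is still slightly counter-clockwise of the pointer.

Run:
```python
from h import *
c=snap('side')
P=lambda u,v:at(c,(320+u/10-.45,280+v/10-.45),.056)
an=lambda p,q:np.degrees(np.arctan2(*(q-p)[1::-1])).round(1)
d=P(335,242)
for q in((283,122),(295,148),(303,115),(320,175)):print(q,an(d,P(*q)),np.linalg.norm(P(*q)-d).round(4))
d=np.array([.4,.294,.056])
e=np.array([.4015,.296,.056])
for q in((283,122),(303,115)):print(q,an(d,P(*q)),an(e,P(*q)))
```

```text
(283, 122) -57.2 0.0367
(295, 148) -57.5 0.0285
(303, 115) -64.5 0.038
(320, 175) -65.7 0.0197
(283, 122) -59.1 -62.6
(303, 115) -66.4 -69.6
```

```bash
python3 -m creep '[0,0,0,-0.07,0, 0,0,0,-0.13,0, 0,0,0,-0.13,0, 0,0,0,-0.13,0, 0,0,0,-0.13,0.055, 0,0,0,-0.13,0.055, 0,0,0,-0.13,0.055, 0,0,0,-0.13,0.055, 0,0,0,-0.13,0.055]'
python3 -m creep '[0,0,0.03,0,0.055, 0,0,0.07,0,0.055, 0,0,0.11,0,0.055, 0,0,0.15,0,0.055,0.01,-0.04,0.17,0,0.07,0.02,-0.08,0.17,0,0.08,0.025,-0.12,0.17,0,0.08,0.025,-0.15,0.17,0,0.08,0.025,-0.15,0.17,0,0.08]'
python3 - <<'E'
from h import *
s=snap('side','s3.png');c=snap('top','t3.png')
i=cv2.imread('pics/s3.png');a=cv2.resize(i[280:330,320:395],(600,400),interpolation=cv2.INTER_CUBIC)
i=cv2.imread('pics/t3.png');b=cv2.resize(i[235:280,210:255],(400,400),interpolation=cv2.INTER_CUBIC)
cv2.imwrite('pics/m3.png',cv2.resize(cv2.hconcat([a,b]),(800,320)))
find('side',s,'jar0',0,6,ms=.1);find('top',c,'jar0',0,6,ms=.1)
o=bot.get_obs();print(o['eef_pos'],o['joint_pos'])
E
```

```text
clock: 11.57
eef_pos: [0.4596, 0.1944, 0.0581]
tool_rot: [0.814, 0.58, 0.001, 0.0]
ft_force: [-0.2, -0.2, -0.1]
grip_width: 0.055
grasp_force: 0.0
clock: 12.32
eef_pos: [0.484, 0.0393, 0.2278]
tool_rot: [0.816, 0.578, -0.0, 0.001]
ft_force: [-0.4, 0.3, -0.1]
grip_width: 0.08
grasp_force: 0.0
side jar0 0.77 [347.3 248.5] [0.4793 0.0471 0.    ]
side jar0 0.77 [299.9 225.2] [ 0.6407 -0.0165  0.    ]
side jar0 0.71 [389.  240.5] [ 0.3802 -0.0224  0.    ]
top jar0 0.73 [350.4 235.5] [ 0.4687 -0.0473  0.    ]
top jar0 0.64 [335.2 178.5] [ 6.415e-01 -1.000e-04  0.000e+00]
[0.48375516 0.04482873 0.22733538] [ 9.21315477e-02  2.14273464e-01 -3.94028018e-02  1.31699115e+00
  4.36626443e-04  1.99464369e+00]
```

View pics/m3.png

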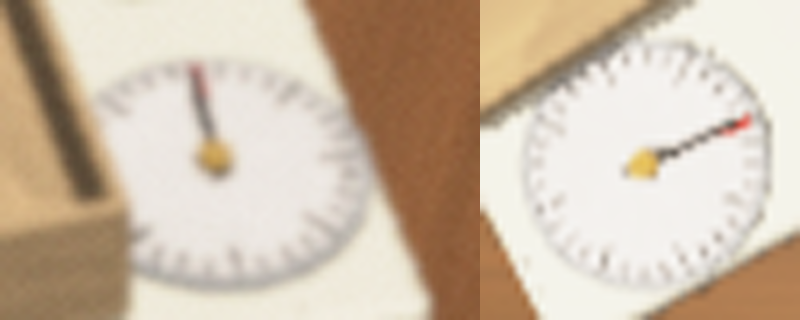

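The pointer lies exactly on the red mark in both views. Now the dark jar.

```bash
python3 -m creep '[-0.001,-0.0025,-0.04,0,0.085, -0.001,-0.0025,-0.08,0,0.085, -0.001,-0.0025,-0.12,0,0.085, -0.001,-0.0025,-0.16,0,0.085, -0.001,-0.0025,-0.19,0,0.085, -0.001,-0.0025,-0.203,0,0.085, -0.001,-0.0025,-0.203,0,0.085, -0.001,-0.0025,-0.203,0,0.03, -0.001,-0.0025,-0.203,0,0.03, -0.001,-0.0025,-0.203,0,0.03]'
python3 -m creep '[0,0,0,0,0.03, 0,0,0,0,0.03, 0,0,0.02,0,0.03, 0,0,0.05,0,0.03, 0,0,0.09,0,0.03, 0,0,0.13,0,0.03, 0,0,0.17,0,0.03, 0,0,0.205,0,0.03, 0,0,0.205,0.1,0.03, 0,0,0.205,0.2,0.03]'
python3 -c "
from h import *
o=bot.get_obs();print(o['eef_pos'],o['grip_width'])"
```

```text
clock: 13.35
eef_pos: [0.4845, 0.0427, 0.0266]
tool_rot: [0.814, 0.581, 0.002, 0.001]
ft_force: [-0.2, 0.2, -0.4]
grip_width: 0.0574
grasp_force: 64.0
clock: 14.18
eef_pos: [0.4847, 0.0419, 0.2332]
tool_rot: [0.751, 0.661, 0.003, 0.003]
ft_force: [-0.9, 0.1, -1.9]
grip_width: 0.0576
grasp_force: 64.8
[0.48474952 0.04185475 0.23324746] 0.05762450328768665
```

```bash
python3 -m creep '[0.007,0.03,0,0.12,0.03, 0.014,0.06,0,0.24,0.03, 0.02,0.1,0,0.36,0.03, 0.028,0.14,0,0.48,0.03, 0.035,0.18,0,0.6,0.03, 0.042,0.21,0,0.72,0.03, 0.05,0.24,0,0.84,0.03, 0.055,0.27,0,0.96,0.03, 0.06,0.3,0,1.08,0.03, 0.065,0.32,0,1.2,0.03]'
python3 -m creep '[0.005,0.02,0,0.12,0.03, 0.005,0.021,0,0.24,0.03, 0.005,0.021,0,0.36,0.03, 0.005,0.021,0,0.48,0.03, 0.005,0.021,0,0.6,0.03, 0.005,0.021,0,0.72,0.03, 0.005,0.021,0,0.84,0.03, 0.005,0.021,0,0.96,0.03, 0.005,0.021,0,1.083,0.03, 0.005,0.021,0,1.083,0.03]'
python3 -m creep '[0,0,0,0,0.03, 0,0,0,0,0.03]'
python3 - <<'E'
from h import *
o=bot.get_obs();print(o['eef_pos'],o['grip_width'])
from scipy.spatial.transform import Rotation as R
print(R.from_quat(o['tool_rot']).as_matrix().round(3))
snap('side','s4.png');snap('top','t4.png')
a=cv2.imread('pics/s4.png')[150:400,200:440];b=cv2.imread('pics/t4.png')[100:300,150:390]
b=cv2.copyMakeBorder(b,0,50,0,0,0)
cv2.imwrite('pics/m4.png',cv2.resize(cv2.hconcat([a,b]),(800,416)))
E
```

```text
clock: 15.02
eef_pos: [0.5474, 0.3646, 0.2294]
tool_rot: [0.245, 0.97, 0.001, 0.0]
ft_force: [-0.3, -0.3, -1.5]
grip_width: 0.0572
grasp_force: 64.8
clock: 15.85
eef_pos: [0.5527, 0.3827, 0.2296]
tool_rot: [-0.287, 0.958, -0.0, 0.0]
ft_force: [0.0, -0.5, -1.6]
grip_width: 0.0575
grasp_force: 64.8
clock: 16.02
eef_pos: [0.5527, 0.3828, 0.2295]
tool_rot: [-0.285, 0.959, 0.0, 0.0]
ft_force: [0.3, -0.2, -1.1]
grip_width: 0.0578
grasp_force: 64.8
[0.55274628 0.38275744 0.2295233 ] 0.057757549138730206
[[-0.838 -0.546  0.   ]
 [-0.546  0.838  0.   ]
 [-0.    -0.    -1.   ]]
```

View pics/m4.png

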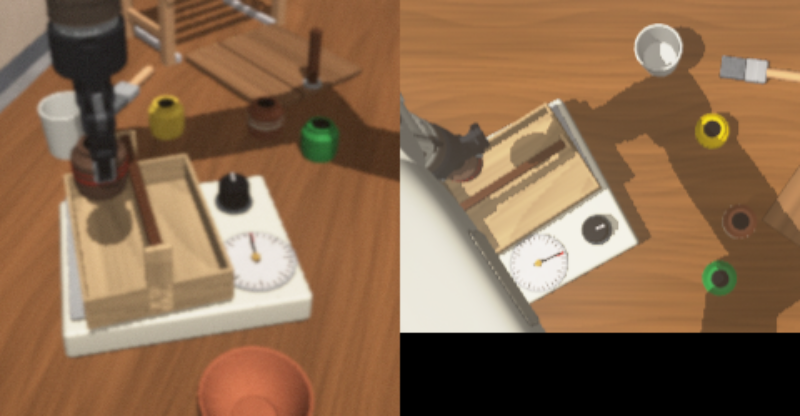

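The jar hangs over the far half of the tote and the red jar is unmoved at about (353,232).

```bash
python3 -m creep '[0.001,0,-0.03,0,0.03, 0.001,0,-0.06,0,0.03, 0.001,0,-0.09,0,0.03, 0.001,0,-0.11,0,0.03, 0.001,0,-0.122,0,0.03, 0.001,0,-0.128,0,0.03, 0.001,0,-0.13,0,0.03, 0.001,0,-0.13,0,0.03]'
python3 -m creep '[0,0,0,0,0.064, 0,0,0,0,0.068, 0,0,0,0,0.068, 0,0,0,0,0.068]'
```

```text
clock: 16.78
eef_pos: [0.5539, 0.3829, 0.0994]
tool_rot: [-0.286, 0.958, 0.0, 0.0]
ft_force: [0.1, -0.1, -1.3]
grip_width: 0.0571
grasp_force: 64.8
clock: 17.12
eef_pos: [0.5543, 0.3832, 0.1006]
tool_rot: [-0.286, 0.958, 0.0, 0.001]
ft_force: [0.6, -0.5, -0.3]
grip_width: 0.068
grasp_force: 0.0
```

```bash
python3 -m creep '[0,0,0.03,0,0.068, 0,0,0.07,0,0.068, 0,0,0.1,0,0.068, 0,0,0.13,0,0.085, -0.01,-0.04,0.13,0,0.085, -0.02,-0.08,0.13,0,0.085, -0.03,-0.12,0.13,0,0.085, -0.04,-0.16,0.13,0,0.085, -0.05,-0.2,0.13,0,0.085, -0.05,-0.2,0.13,0,0.085]'
python3 - <<'E'
from h import *
c=snap('top','t5.png')
s=snap('side','s5.png')
find('top',c,'jar0',0,6,ms=.1);find('side',s,'jar0',0,6,ms=.1)
i=c['pixels'];print(bot.get_obs()['eef_pos'])
# red-brown jar: dark hole blob
w=i[215:255,330:380].astype(int).sum(2)
r,k=np.where(w<130);print(len(r),k.mean()+330,r.mean()+215,at(c,(k.mean()+330,r.mean()+215),.056).round(4))
E
```

```text
clock: 17.95
eef_pos: [0.5011, 0.1765, 0.23]
tool_rot: [-0.283, 0.959, -0.001, -0.001]
ft_force: [-0.3, 1.2, -0.5]
grip_width: 0.0849
grasp_force: 0.0
top jar0 0.82 [335.5 181.8] [ 0.6313 -0.0012  0.    ]
top jar0 0.8 [350.8 233.3] [ 0.4752 -0.0485  0.    ]
top jar0 0.69 [342.1 267.3] [ 0.3735 -0.0229  0.    ]
top jar0 0.66 [200.5 202.9] [0.5626 0.4083 0.    ]
side jar0 0.93 [356.  227.9] [ 0.4815 -0.0532  0.    ]
side jar0 0.78 [390.8 243.6] [ 0.3729 -0.0099  0.    ]
side jar0 0.71 [268.5 314.2] [0.5815 0.3285 0.    ]
side jar0 0.71 [301.2 227.1] [ 0.6337 -0.0087  0.    ]
[0.50437584 0.18338573 0.23007445]
0 nan nan [nan nan nan]<stdin>:8: RuntimeWarning: Mean of empty slice.
  ret = ret.dtype.type(ret / rcount)
```

```bash
python3 -m creep '[-0.005,-0.04,0,0,0.085, -0.01,-0.08,0,0,0.085, -0.015,-0.12,0,0,0.085, -0.02,-0.16,0,0,0.085, -0.025,-0.2,0,0,0.085, -0.029,-0.236,0,0,0.085, -0.029,-0.236,0,0,0.085,-0.029,-0.236,-0.03,0,0.085,-0.029,-0.236,-0.07,0,0.085,-0.029,-0.236,-0.10,0,0.085]'
python3 -m creep '[0,0,-0.04,0,0.085, 0,0,-0.08,0,0.085, 0,0,-0.1,0,0.085, 0,0,-0.106,0,0.085, 0,0,-0.106,0,0.085, 0,0,-0.106,0,0.03, 0,0,-0.106,0,0.03, 0,0,-0.106,0,0.03, 0,0,-0.106,0,0.03, 0,0,-0.106,0,0.03]'
python3 -m creep '[0,0,0.02,0,0.03, 0,0,0.05,0,0.03, 0,0,0.09,0,0.03, 0,0,0.13,0,0.03, 0,0,0.17,0,0.03, 0,0,0.205,0,0.03, 0,0,0.205,0,0.03,0,0,0.205,0,0.03]'
python3 -c "
from h import *
o=bot.get_obs();print(o['eef_pos'],o['grip_width'])"
```

```text
clock: 18.98
eef_pos: [0.4758, -0.0522, 0.1278]
tool_rot: [-0.287, 0.958, -0.0, 0.001]
ft_force: [-0.6, 0.1, -0.6]
grip_width: 0.0848
grasp_force: 0.0
clock: 19.82
eef_pos: [0.4772, -0.053, 0.0258]
tool_rot: [-0.286, 0.958, -0.001, 0.003]
ft_force: [0.4, 0.5, 6.2]
grip_width: 0.0578
grasp_force: 64.6
clock: 20.48
eef_pos: [0.4766, -0.0535, 0.2319]
tool_rot: [-0.286, 0.958, -0.002, 0.004]
ft_force: [-0.8, -0.2, -1.6]
grip_width: 0.0577
grasp_force: 64.8
[ 0.47664151 -0.05347361  0.23185942] 0.05773040790457556
```

```bash
python3 -m creep '[0.005,0.03,0,0,0.03, 0.01,0.07,0,0,0.03, 0.015,0.11,0,0,0.03, 0.02,0.15,0,0,0.03, 0.025,0.19,0,0,0.03, 0.03,0.23,0,0,0.03, 0.035,0.265,0,0,0.03, 0.04,0.295,0,0,0.03, 0.045,0.319,0,0,0.03, 0.045,0.319,0,0,0.03]'
python3 -m creep '[0,0,0,0,0.03,0,0,0,0,0.03]'
python3 - <<'E'
from h import *
print(bot.get_obs()['eef_pos'])
snap('side','s6.png');snap('top','t6.png')
a=cv2.imread('pics/s6.png')[150:400,200:440];b=cv2.imread('pics/t6.png')[100:300,150:390]
b=cv2.copyMakeBorder(b,0,50,0,0,0)
cv2.imwrite('pics/m6.png',cv2.resize(cv2.hconcat([a,b]),(800,416)))
E
```

```text
clock: 21.32
eef_pos: [0.5191, 0.2701, 0.2257]
tool_rot: [-0.289, 0.957, 0.001, -0.001]
ft_force: [0.6, -0.0, -1.7]
grip_width: 0.0575
grasp_force: 64.7
clock: 21.48
eef_pos: [0.5188, 0.2651, 0.2267]
tool_rot: [-0.286, 0.958, -0.001, -0.002]
ft_force: [-1.0, 0.7, -0.5]
grip_width: 0.0577
grasp_force: 64.7
[0.51876966 0.26508446 0.22674453]
```

View pics/m6.png

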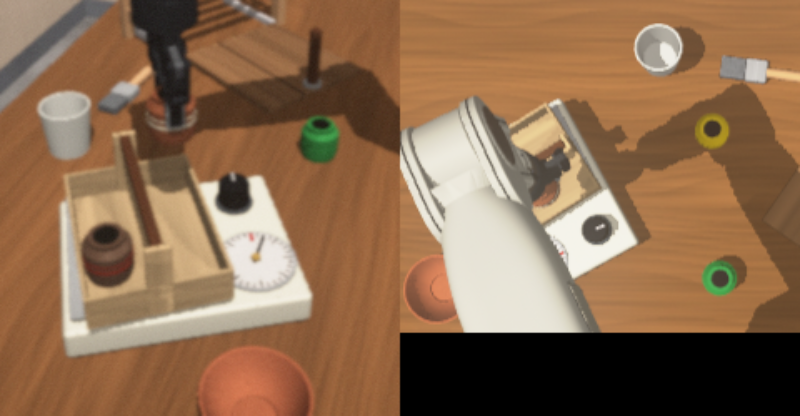

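The dark jar stands upright in the tote at (107,250) and the red jar hangs above the near half.

```bash
python3 -m creep '[0.002,0,-0.03,0,0.03, 0.002,0,-0.06,0,0.03, 0.002,0,-0.09,0,0.03, 0.002,0,-0.11,0,0.03, 0.002,0,-0.12,0,0.03, 0.002,0,-0.126,0,0.03, 0.002,0,-0.128,0,0.03, 0.002,0,-0.128,0,0.03]'
python3 -m creep '[0,0,0,0,0.064, 0,0,0,0,0.068, 0,0,0,0,0.068, 0,0,0,0,0.068]'
python3 -m creep '[0,0,0.03,0,0.068, 0,0,0.07,0,0.068, 0,0,0.11,0,0.068, 0,0,0.15,0,0.07,-0.04,-0.02,0.15,0,0.07,-0.08,-0.04,0.15,0,0.07,-0.12,-0.06,0.15,0,0.07,-0.12,-0.1,0.15,0,0.07,-0.12,-0.1,0.15,0,0.07]'
python3 - <<'E'
from h import *
snap('side','s7.png');snap('top','t7.png')
a=cv2.imread('pics/s7.png')[200:400,200:400];b=cv2.imread('pics/t7.png')[150:290,160:300]
cv2.imwrite('pics/m7.png',cv2.hconcat([cv2.resize(a,(400,400)),cv2.resize(b,(400,400),interpolation=cv2.INTER_CUBIC)]))
o=bot.get_obs();print(o['eef_pos'],o['joint_pos'])
E
```

```text
clock: 22.25
eef_pos: [0.5217, 0.2653, 0.1007]
tool_rot: [-0.286, 0.958, -0.0, -0.0]
ft_force: [-1.0, 0.1, -1.1]
grip_width: 0.0576
grasp_force: 64.8
clock: 22.58
eef_pos: [0.5222, 0.2661, 0.1013]
tool_rot: [-0.286, 0.958, 0.0, 0.001]
ft_force: [0.5, -0.0, -0.4]
grip_width: 0.0677
grasp_force: 0.0
clock: 23.33
eef_pos: [0.3984, 0.1619, 0.2512]
tool_rot: [-0.285, 0.958, -0.001, -0.001]
ft_force: [0.9, -0.7, -0.3]
grip_width: 0.0702
grasp_force: 0.0
[0.40157307 0.16495198 0.25136184] [ 3.89693365e-01  9.95283101e-02 -1.14455414e-01  1.35448407e+00
  8.32879236e-05 -1.88360705e-01]
```

View pics/m7.png

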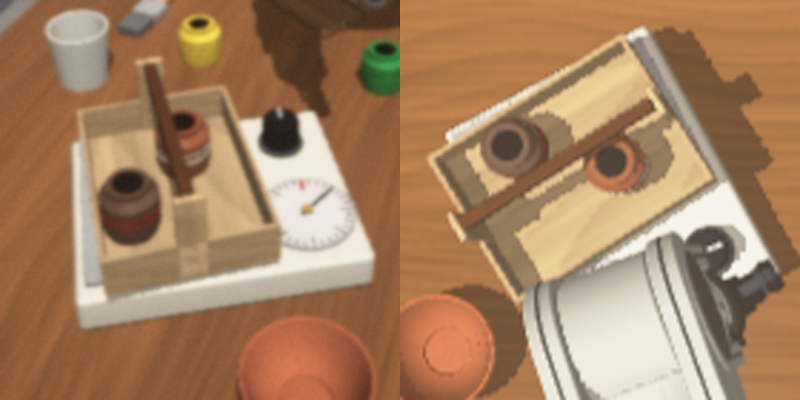

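Both jars stand upright, let go, in the tote; the bar is where it was. Turn, approach the bar and grip.

```bash
python3 -m creep '[0.02,0.02,0,-0.12,0.05, 0.04,0.04,0,-0.24,0.05, 0.06,0.06,0,-0.36,0.05, 0.08,0.08,0,-0.48,0.05, 0.1,0.1,0,-0.6,0.05, 0.11,0.12,0,-0.72,0.05, 0.12,0.14,0,-0.84,0.05, 0.13,0.15,0,-0.96,0.05, 0.136,0.1594,0,-1.08,0.05, 0.136,0.1594,0,-1.2,0.05]'
python3 -m creep '[0,0,0,-0.12,0.05, 0,0,0,-0.24,0.05, 0,0,0,-0.365,0.05, 0,0,-0.03,-0.365,0.05, 0,0,-0.06,-0.365,0.05, 0,0,-0.06,-0.365,0.05, 0,0,-0.06,-0.365,0.05]'
python3 - <<'E'
from h import *
from scipy.spatial.transform import Rotation as R
o=bot.get_obs();print(o['eef_pos'],o['joint_pos'][5]);print(R.from_quat(o['tool_rot']).as_matrix().round(3)[:,1])
s=snap('side','s8.png');find('side',s,'tote_bar',.158)
E
```

```text
clock: 24.27
eef_pos: [0.5392, 0.3286, 0.2486]
tool_rot: [0.307, 0.952, 0.0, -0.0]
ft_force: [-1.0, -0.1, -0.7]
grip_width: 0.0501
grasp_force: 0.0
clock: 24.85
eef_pos: [0.5367, 0.3254, 0.188]
tool_rot: [0.472, 0.881, -0.002, -0.001]
ft_force: [0.3, -0.1, -0.8]
grip_width: 0.05
grasp_force: 0.0
[0.53671656 0.32542748 0.18797687] 1.5290458222796448
[ 0.833  0.554 -0.005]
side tote_bar 0.67 [280.5 263.9] [0.5397 0.3329 0.158 ]
```

```bash
python3 -m creep '[0,0,-0.03,0,0.05, 0,0,-0.049,0,0.05, 0,0,-0.049,0,0.05, 0,0,-0.049,0,0, 0,0,-0.049,0,0, 0,0,-0.049,0,0, 0,0,-0.049,0,0, 0,0,-0.049,0,0]'
python3 -m creep '[0,0,0.004,0,0, 0,0,0.01,0,0, 0,0,0.02,0,0, 0,0,0.035,0,0, 0,0,0.055,0,0, 0,0,0.075,0,0, 0,0,0.095,0,0, 0,0,0.115,0,0, 0,0,0.13,0,0, 0,0,0.14,0,0]'
python3 -c "
from h import *
o=bot.get_obs();print(o['eef_pos'],o['joint_pos'])"
```

```text
clock: 25.62
eef_pos: [0.5388, 0.3259, 0.1433]
tool_rot: [0.473, 0.881, 0.002, 0.001]
ft_force: [1.1, -0.1, 1.8]
grip_width: 0.0131
grasp_force: 61.1
clock: 26.45
eef_pos: [0.5376, 0.3251, 0.2832]
tool_rot: [0.473, 0.881, 0.0, 0.0]
ft_force: [1.0, -0.3, -5.8]
grip_width: 0.0127
grasp_force: 60.0
[0.53755606 0.3250782  0.28322378] [ 5.43911946e-01  5.00666227e-01  5.17711184e-01  1.58732304e+00
 -3.96144286e-05  1.52873557e+00]
```

```bash
python3 -m creep '[0,-0.008,0,-0.015,0, 0,-0.02,0,-0.04,0, 0,-0.036,0,-0.07,0, 0,-0.056,0,-0.11,0, 0,-0.08,0,-0.155,0, 0,-0.105,0,-0.205,0, 0,-0.13,0,-0.255,0, 0,-0.155,0,-0.3,0, 0,-0.18,0,-0.35,0, 0,-0.205,0,-0.4,0]'
python3 -m creep '[0,-0.025,0,-0.05,0, 0,-0.05,0,-0.1,0, 0.001,-0.075,0,-0.15,0, 0.002,-0.1,0,-0.2,0, 0.003,-0.125,0,-0.25,0, 0.004,-0.15,0,-0.3,0, 0.005,-0.175,0,-0.35,0, 0.006,-0.2,0,-0.4,0, 0.007,-0.225,0,-0.45,0, 0.008,-0.25,0,-0.49,0]'
python3 -m creep '[0.001,-0.025,0,-0.05,0, 0.001,-0.05,0,-0.1,0, 0.001,-0.073,0,-0.14,0, 0.001,-0.094,0,-0.18,0, 0.001,-0.112,0,-0.22,0, 0.001,-0.127,0,-0.25,0, 0.001,-0.139,0,-0.275,0, 0.001,-0.148,0,-0.29,0, 0.001,-0.154,0,-0.3,0, 0.001,-0.1578,0,-0.304,0]'
python3 -m creep '[0,0,0,0,0,0,0,0,0,0,0,0,0,0,0]'
python3 - <<'E'
from h import *
from scipy.spatial.transform import Rotation as R
o=bot.get_obs();print(o['eef_pos'],np.degrees(np.arctan2(*R.from_quat(o['tool_rot']).as_matrix()[1::-1,1])))
s=snap('side','s9.png');c=snap('top','t9.png')
for t,z in(('board_mid',.018),('board_post',.118),('tote_bar',.3)): find('side',s,t,z);find('top',c,t,z)
a=cv2.imread('pics/s9.png')[50:250,220:460];b=cv2.imread('pics/t9.png')[100:300,350:590]
cv2.imwrite('pics/m9.png',cv2.resize(cv2.hconcat([a,b]),(800,333),interpolation=cv2.INTER_CUBIC))
E
```

```text
clock: 27.28
eef_pos: [0.536, 0.1174, 0.2796]
tool_rot: [0.64, 0.768, -0.002, -0.001]
ft_force: [0.6, 1.1, -6.5]
grip_width: 0.0126
grasp_force: 59.9
clock: 28.12
eef_pos: [0.5435, -0.1318, 0.2796]
tool_rot: [0.807, 0.59, -0.002, -0.001]
ft_force: [0.6, -0.1, -6.0]
grip_width: 0.0129
grasp_force: 59.9
clock: 28.95
eef_pos: [0.5465, -0.288, 0.281]
tool_rot: [0.887, 0.463, -0.0, -0.0]
ft_force: [-0.3, -0.1, -5.7]
grip_width: 0.0125
grasp_force: 59.9
clock: 29.2
eef_pos: [0.5469, -0.2867, 0.2814]
tool_rot: [0.886, 0.464, 0.0, -0.0]
ft_force: [-0.0, 0.5, -6.0]
grip_width: 0.0126
grasp_force: 59.9
[ 0.54689132 -0.28674236  0.28142544] -34.76674524711022
side board_mid 0.91 [355.6 182.7] [ 0.5435 -0.282   0.018 ]
side board_mid 0.3 [278.2 303. ] [0.5664 0.3066 0.018 ]
side board_post 0.56 [386.9 172.8] [ 0.4273 -0.1916  0.118 ]
top board_post 0.71 [410.7 252.2] [ 0.4218 -0.2063  0.118 ]
top board_post 0.51 [369.2 143.1] [ 0.7254 -0.0925  0.118 ]
side tote_bar 0.72 [351.8 102. ] [ 0.5576 -0.2598  0.3   ]
top tote_bar 0.56 [457.6 199.6] [ 0.5492 -0.2851  0.3   ]
```

View pics/m9.png

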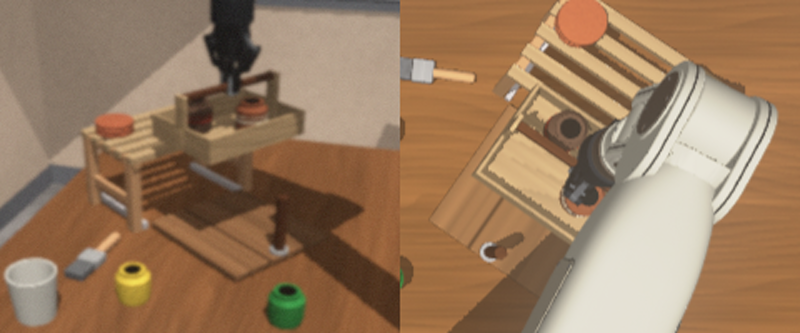

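Tote hangs level over the board, just before the shelf, both jars inside; bar's left end shows at (524,120) in the right panel.

Run:
```python
from h import *
i=cv2.imread('pics/t9.png');cv2.imwrite('pics/c9.png',cv2.resize(i[140:210,390:470],(800,700))[:600])
c=snap('top')
e=at(c,(424.4,172),.305);u=np.array([.8215,-.5702]);v=np.array([.5702,.8215]);d=(e-[.5469,-.2867,0,] )[:2] if 0 else e[:2]-[.5469,-.2867]
print(e,d@u,d@v)
```

```text
[ 0.61398469 -0.20595556  0.305     ] 0.009069587132338438 0.10458324836565398
```

View pics/c9.png

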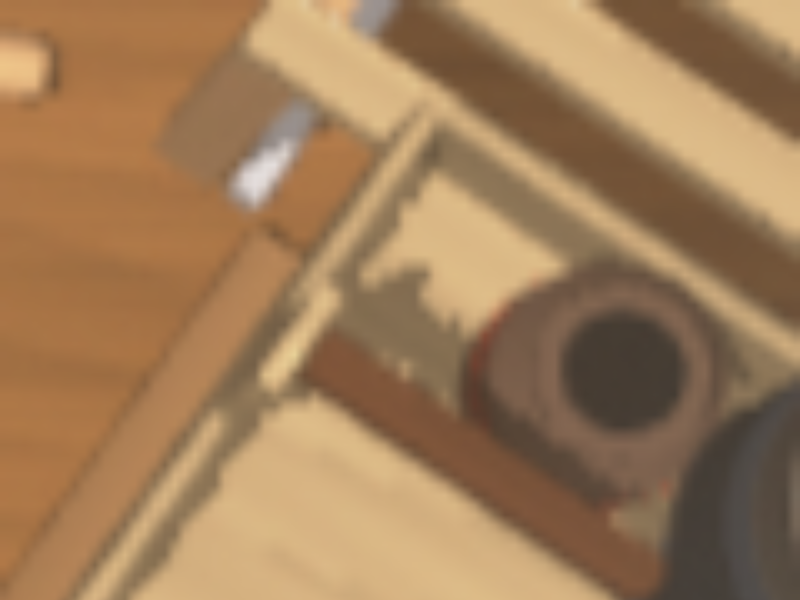

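Bar end confirms the tote is centred within 2 mm. Lower it.

```bash
python3 -m creep '[0,0,-0.008,0,0, 0,0,-0.022,0,0, 0,0,-0.042,0,0, 0,0,-0.064,0,0, 0,0,-0.086,0,0, 0,0,-0.108,0,0, 0,0,-0.128,0,0, 0,0,-0.145,0,0, 0,0,-0.158,0,0, 0,0,-0.168,0,0]'
python3 -m creep '[0,0,-0.005,0,0, 0,0,-0.009,0,0, 0,0,-0.012,0,0, 0,0,-0.014,0,0, 0,0,-0.014,0,0]'
python3 -m creep '[0,0,-0.002,0,0, 0,0,-0.003,0,0, 0,0,-0.003,0,0]'
```

```text
clock: 30.48
eef_pos: [0.5456, -0.2871, 0.1109]
tool_rot: [0.886, 0.463, -0.001, -0.001]
ft_force: [0.0, 0.4, -7.0]
grip_width: 0.0127
grasp_force: 59.9
clock: 30.9
eef_pos: [0.547, -0.2877, 0.0996]
tool_rot: [0.886, 0.463, 0.0, 0.0]
ft_force: [-0.6, 0.3, -6.0]
grip_width: 0.0128
grasp_force: 59.9
clock: 31.15
eef_pos: [0.5473, -0.2879, 0.0975]
tool_rot: [0.886, 0.463, 0.001, 0.001]
ft_force: [-0.1, 0.4, -1.4]
grip_width: 0.0125
grasp_force: 60.5
```

```bash
python3 -m creep '[0,0,-0.001,0,0, 0,0,-0.001,0,0, 0,0,-0.001,0,0.05, 0,0,-0.001,0,0.05, 0,0,-0.001,0,0.05, 0,0,-0.001,0,0.05]'
python3 -m creep '[0,0,0.03,0,0.05, 0,0,0.06,0,0.05, 0,0,0.09,0,0.05, 0,0,0.12,0,0.05, -0.03,0.02,0.14,0,0.05, -0.06,0.042,0.14,0,0.05, -0.09,0.064,0.14,0,0.05, -0.121,0.084,0.14,0,0.05,-0.121,0.084,0.14,0,0.05, -0.121,0.084,0.14,0,0.05]'
python3 - <<'E'
from h import *
s=snap('side','s10.png');c=snap('top','t10.png')
for t,z in(('board_post',.118),): find('side',s,t,z);find('top',c,t,z)
find('side',s,'tote',.018);find('side',s,'board_mid',.018)
a=cv2.imread('pics/s10.png')[80:240,260:460]
cv2.imwrite('pics/m10.png',cv2.resize(a,(750,600),interpolation=cv2.INTER_CUBIC))
o=bot.get_obs();print(o['eef_pos'],o['joint_pos'])
E
```

```text
clock: 31.65
eef_pos: [0.5469, -0.2877, 0.0953]
tool_rot: [0.886, 0.463, 0.0, 0.0]
ft_force: [-0.3, 0.8, -0.1]
grip_width: 0.0503
grasp_force: 0.0
clock: 32.48
eef_pos: [0.424, -0.2025, 0.2355]
tool_rot: [0.886, 0.463, -0.0, -0.0]
ft_force: [0.5, -0.2, 0.6]
grip_width: 0.0499
grasp_force: 0.0
side board_post 0.61 [387. 174.] [ 0.4254 -0.1842  0.118 ]
top board_post 0.6 [409.6 251.5] [ 0.4236 -0.2033  0.118 ]
top board_post 0.31 [241.1 253.1] [0.4142 0.2594 0.118 ]
side tote 0.65 [355.  182.5] [ 0.5457 -0.2828  0.018 ]
[ 0.42685933 -0.20431211  0.23522874] [-4.46421310e-01  1.85476102e-01 -5.49018644e-02  1.32989170e+00
  1.08200811e-05  1.73268797e+00]
```

View pics/m10.png

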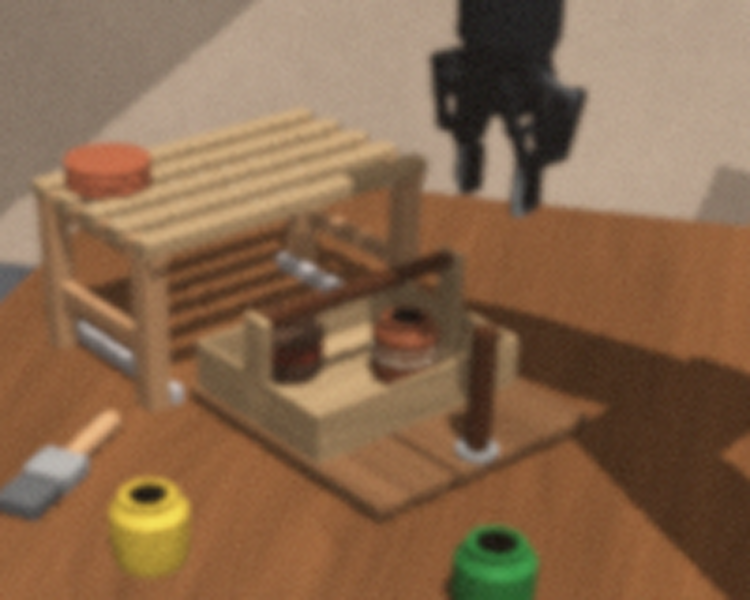

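The tote stands square on the board with both jars upright; post at (482,390) in the crop. Turn, grip the post and push home.

```bash
python3 -m creep '[-0.001,0,0,0.12,0.06, -0.001,0,0,0.24,0.06, -0.001,0,0,0.36,0.06, -0.001,0,0,0.48,0.06, -0.001,0,0,0.6,0.06, -0.001,0,0,0.72,0.06, -0.001,0,0,0.84,0.06, -0.001,0,0,0.96,0.06, -0.001,0,0,1.08,0.06, -0.001,0,0,1.2,0.06]'
python3 -m creep '[0,0,0,0.12,0.06, 0,0,0,0.24,0.06, 0,0,0,0.37,0.06, 0,0,-0.03,0.37,0.06, 0,0,-0.06,0.37,0.06, 0,0,-0.09,0.37,0.06, 0,0,-0.12,0.37,0.06, 0,0,-0.13,0.37,0.06, 0,0,-0.13,0.37,0, 0,0,-0.13,0.37,0]'
python3 -m creep '[0,0,0,0,0, 0,0,0,0,0, 0,0,0,0,0]'
python3 -c "
from h import *
o=bot.get_obs();print(o['joint_pos'])"
```

```text
clock: 33.62
eef_pos: [0.4255, -0.2041, 0.235]
tool_rot: [0.468, 0.884, 0.0, -0.0]
ft_force: [0.2, -0.3, -0.7]
grip_width: 0.0602
grasp_force: 0.0
clock: 34.45
eef_pos: [0.4249, -0.2038, 0.1048]
tool_rot: [0.3, 0.954, 0.0, -0.001]
ft_force: [0.1, -0.1, 0.4]
grip_width: 0.0369
grasp_force: 0.0
clock: 34.7
eef_pos: [0.4263, -0.2041, 0.1066]
tool_rot: [0.3, 0.954, -0.0, 0.002]
ft_force: [2.0, 0.3, -0.8]
grip_width: 0.0203
grasp_force: 58.7
[-4.46877771e-01  2.80535590e-01 -2.85675036e-01  1.00105722e+00
  3.51660218e-04  1.61802615e-01]
```

```bash
python3 -m creep '[0.0025,-0.0017,0,0,0, 0.0066,-0.0046,0,0,0, 0.0123,-0.0086,0,0,0, 0.0197,-0.0137,0,0,0, 0.028,-0.0194,0,0,0, 0.0361,-0.0251,0,0,0, 0.0444,-0.0308,0,0,0, 0.0526,-0.0365,0,0,0, 0.0608,-0.0422,0,0,0, 0.069,-0.0479,0,0,0]'
python3 -m creep '[0.0082,-0.0057,0,0,0, 0.0164,-0.0114,0,0,0, 0.0246,-0.0171,0,0,0, 0.0329,-0.0228,0,0,0, 0.0411,-0.0285,0,0,0, 0.0493,-0.0342,0,0,0, 0.0575,-0.0399,0,0,0, 0.064,-0.0445,0,0,0, 0.07,-0.0485,0,0,0, 0.074,-0.0513,0,0,0]'
python3 -m creep '[0.004,-0.0028,0,0,0, 0.008,-0.0056,0,0,0, 0.011,-0.0076,0,0,0, 0.014,-0.0097,0,0,0, 0.016,-0.011,0,0,0, 0.018,-0.0125,0,0,0, 0.018,-0.0125,0,0,0]'
```

```text
clock: 35.53
eef_pos: [0.4946, -0.2513, 0.1066]
tool_rot: [0.299, 0.954, 0.001, 0.001]
ft_force: [-1.2, 3.6, 5.9]
grip_width: 0.0201
grasp_force: 59.7
clock: 36.37
eef_pos: [0.5692, -0.3027, 0.1066]
tool_rot: [0.299, 0.954, 0.0, 0.001]
ft_force: [-0.9, 3.7, 5.5]
grip_width: 0.02
grasp_force: 59.7
clock: 36.95
eef_pos: [0.5855, -0.314, 0.1066]
tool_rot: [0.299, 0.954, 0.001, -0.001]
ft_force: [-3.6, 5.7, 8.2]
grip_width: 0.0199
grasp_force: 60.1
```

```bash
python3 -m creep '[0.0015,-0.001,0,0,0, 0.003,-0.002,0,0,0, 0.003,-0.002,0,0,0]'
python3 -m creep '[-0.003,0.002,0,0,0, -0.003,0.002,0,0,0.045, -0.003,0.002,0,0,0.045, -0.003,0.002,0,0,0.045,-0.003,0.002,0,0,0.045]'
python3 -m creep '[0,0,0.03,0,0.045, 0,0,0.06,0,0.045, 0,0,0.09,0,0.045, 0,0,0.13,0,0.045, -0.02,0.04,0.14,0,0.05, -0.04,0.08,0.14,0,0.06, -0.06,0.12,0.14,0,0.06, -0.07,0.16,0.14,0,0.06, -0.08,0.2,0.14,0,0.06, -0.08,0.2,0.14,0,0.06]'
python3 - <<'E'
from h import *
s=snap('side','s11.png');c=snap('top','t11.png')
find('side',s,'board_post',.118);find('top',c,'board_post',.118)
find('side',s,'tare_grip',.077);find('top',c,'tare_grip',.077)
o=bot.get_obs();print(o['eef_pos'],o['joint_pos'])
E
```

```text
clock: 37.2
eef_pos: [0.5854, -0.314, 0.1066]
tool_rot: [0.299, 0.954, 0.002, -0.004]
ft_force: [-10.6, 11.1, 13.3]
grip_width: 0.02
grasp_force: 60.6
clock: 37.62
eef_pos: [0.5857, -0.3159, 0.105]
tool_rot: [0.3, 0.954, -0.0, -0.0]
ft_force: [0.0, -0.5, -0.5]
grip_width: 0.0452
grasp_force: 0.0
clock: 38.45
eef_pos: [0.5037, -0.1109, 0.2458]
tool_rot: [0.298, 0.955, 0.001, -0.001]
ft_force: [-0.3, -1.0, 0.0]
grip_width: 0.0599
grasp_force: 0.0
side board_post 0.83 [346.9 151. ] [ 0.5823 -0.306   0.118 ]
top board_post 0.74 [448.8 195. ] [ 0.5808 -0.3136  0.118 ]
side tare_grip 0.71 [340.8 260.7] [0.4558 0.1916 0.077 ]
side tare_grip 0.41 [316.4 139.2] [ 0.7438 -0.4614  0.077 ]
top tare_grip 0.77 [267.8 237.7] [0.458 0.192 0.077]
[ 0.50634462 -0.11674125  0.24510961] [-2.26287963e-01  2.74154648e-01  8.54385374e-02  1.38177513e+00
 -5.29535094e-04  3.84208713e-01]
```

```bash
python3 -m creep '[-0.006,0.04,0,0,0.06, -0.012,0.08,0,0,0.06, -0.018,0.12,0,0,0.06, -0.024,0.16,0,0,0.06, -0.03,0.2,0,0,0.06, -0.036,0.24,0,0,0.06, -0.042,0.28,0,0,0.06, -0.0467,0.311,0,0,0.06, -0.0467,0.311,0,0,0.06, -0.0467,0.311,0,0,0.06]'
python3 -m creep '[0,0,-0.04,0,0.06, 0,0,-0.08,0,0.06, 0,0,-0.12,0,0.06, 0,0,-0.15,0,0.06, 0,0,-0.175,0,0.06, 0,0,-0.187,0,0.06, 0,0,-0.187,0,0.06, 0,0,-0.187,0,0, 0,0,-0.187,0,0, 0,0,-0.187,0,0]'
python3 -m creep '[0,0,0,0,0, 0,0,0,0.1,0, 0,0,0,0.2,0, 0,0,0,0.3,0, 0,0,0,0.4,0, 0,0,0,0.5,0, 0,0,0,0.6,0, 0,0,0,0.7,0, 0,0,0,0.8,0, 0,0,0,0.9,0]'
python3 -m creep '[0,0,0,0.1,0, 0,0,0,0.2,0, 0,0,0,0.3,0, 0,0,0,0.4,0, 0,0,0,0.5,0, 0,0,0,0.6,0, 0,0,0,0.7,0, 0,0,0,0.77,0, 0,0,0,0.77,0, 0,0,0,0.77,0]'
python3 -m creep '[0,0,0,0,0.055, 0,0,0,0,0.055, 0,0,0,0,0.055, 0,0,0.03,0,0.055, 0,0,0.07,0,0.055, 0,0,0.11,0,0.055, 0.04,-0.04,0.13,0,0.06, 0.06,-0.08,0.13,0,0.06, 0.06,-0.12,0.13,0,0.06, 0.06,-0.15,0.13,0,0.06]'
python3 - <<'E'
from h import *
s=snap('side','s12.png');c=snap('top','t12.png')
a=cv2.resize(cv2.imread('pics/s12.png')[280:330,320:395],(600,400),interpolation=cv2.INTER_CUBIC)
b=cv2.resize(cv2.imread('pics/t12.png')[235:280,210:255],(400,400),interpolation=cv2.INTER_CUBIC)
u=cv2.resize(cv2.hconcat([a,b]),(800,320))
d=cv2.hconcat([cv2.resize(cv2.imread('pics/s12.png')[90:230,240:440],(400,280)),cv2.resize(cv2.imread('pics/t12.png')[80:262,370:630],(400,280))])
cv2.imwrite('pics/m12.png',cv2.vconcat([u,d]))
print(bot.get_obs()['eef_pos'])
E
```

```text
clock: 39.58
eef_pos: [0.4597, 0.1963, 0.2447]
tool_rot: [0.299, 0.954, -0.0, -0.0]
ft_force: [0.3, -1.5, -0.7]
grip_width: 0.0596
grasp_force: 0.0
clock: 40.42
eef_pos: [0.46, 0.1942, 0.0593]
tool_rot: [0.301, 0.954, -0.001, 0.001]
ft_force: [0.3, -4.3, -1.6]
grip_width: 0.0403
grasp_force: 61.2
clock: 41.25
eef_pos: [0.4605, 0.1971, 0.0593]
tool_rot: [-0.148, 0.989, 0.001, 0.002]
ft_force: [1.2, 1.6, -5.1]
grip_width: 0.0403
grasp_force: 61.2
clock: 42.08
eef_pos: [0.4589, 0.199, 0.0593]
tool_rot: [-0.507, 0.862, 0.003, 0.002]
ft_force: [-2.5, 7.3, -3.2]
grip_width: 0.0405
grasp_force: 61.5
clock: 42.92
eef_pos: [0.5212, 0.0488, 0.1899]
tool_rot: [-0.507, 0.862, -0.001, 0.002]
ft_force: [1.4, -0.3, 0.3]
grip_width: 0.0602
grasp_force: 0.0
[0.51969428 0.04442057 0.18910709]
```

View pics/m12.png

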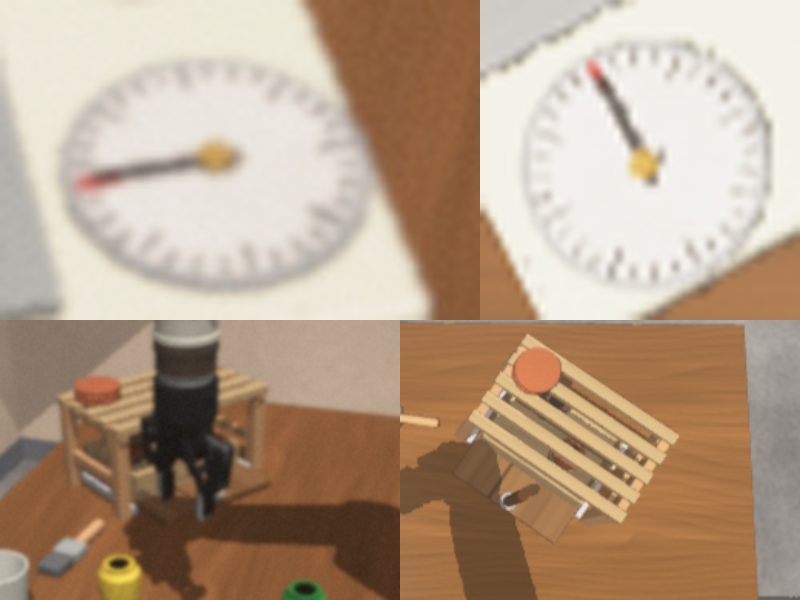

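The pointer lies on the red mark in both views, the board is home, and the tote stands under the shelf.

```bash
python3 -m creep '[0,0,0.02,0,0.06,0,0,0.02,0,0.06,0,0,0.02,0,0.06,0,0,0.02,0,0.06]'
python3 -c "
from workcell import bot
print(bot.job_done())"
```

```text
clock: 43.35
eef_pos: [0.5187, 0.0506, 0.2082]
tool_rot: [-0.506, 0.862, -0.0, 0.0]
ft_force: [-0.8, -0.1, -0.7]
grip_width: 0.0601
grasp_force: 0.0
the job is handed in; nothing more can be done
None
```

I've handed the job in at about 43 s on the robot's clock. Both jars that were present were weighed in the tared tote, the board is home with the tote under the shelf, and the empty scale reads zero again. The hand-in call returned no verdict.

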